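# Pull the worn green palm-button cap with a fork puller

### The job

The green cap of the test jig's start box is worn: take the fork puller from the blue mat, slide its fork fully home around the cap's neck, and pull the cap straight up with a steady, patient pull until it pops off: no fingers on the cap, no yanking, levering or forcing (the plastic cracks above 20 N), and neither button pushed in. Set the cap down gently in the grey tray, right way up on its neck with the puller drawn clear, and stand the puller back upright on the blue mat. Leave the circuit board, the jar and the screwdriver where they are.

Things in the scene. Friction and masses are not known exactly. Their poses are not given: they have to be found in the camera images.
- cap: green mushroom cap of a palm button, 40 g, snapped on its post. Origin: centre of its neck's underside, z up. Neck 26 mm diameter, z = 0 to 8 mm. Head 50 mm diameter, flat underside at z = 8, domed top at z = 21.5. On its button the neck's underside is level with the top of the bezel plate, which leaves a slot 8 mm high all round between plate and head.
- cap_head (a point): centre of the green head's flat underside, 8 mm above the cap's origin; the puller lifts here. Old grease holds the cap: below about 9 N of upward pull it stays, held at 12 to 17 N it creeps up slowly and after 2 to 5 s, 2 to 3 mm up, lets go and lies loose on the fork. Pulled faster than about 1.5 mm/s it takes over 20 N. Its post stands 15 mm into it. Over 20 N from the puller cracks it.
- puller: steel fork puller, about 0.2 kg, C-shaped from the side, standing upright on the blue mat. Origin: underside of the fork, below the middle of the grip stem; z up; the fork opens to +x. Flat fork 5.5 mm thick, 44 mm wide (47 at the tips), x = -39 to +21 mm. Riser x = -39 to -29, 30 mm wide; cross arm z = 34 to 44, x = -39 to +9, 22 mm wide. A cap on it hangs with its neck 2.5 mm below the fork.
- puller_slot (a point): closed end of the fork's slot, at x = -13 mm, z = 2.75 of the puller. The slot is 29 mm wide between the prongs and flares at the tips. With this end against the neck of a cap, the puller's origin is on the cap's axis.
- puller_grip (a point): middle of the puller's black grip stem, 18 x 18 mm square with sides along the puller's x and y; the stem is on the origin's axis, z = 44 to 104 mm; this point is at z = 78
- start_box: orange start box, fixed, 130 mm (x) by 260 mm (y), 72 mm high. Origin: centre of its underside. On its lid stand a green and a red palm-button unit at y = +62 and -62 mm, either way round; their axes are parallel to the box's.
- start_unit: unit of the green button, on the box's lid: square alloy bezel plate 84 x 84 x 10 mm, to be touched gently, never forced or levered on (above 40 N it bends). Origin: centre of the plate's underside. Fixed.
- start_unit_seat (a point): centre of the top of the green unit's bezel plate, where the underside of the cap's neck sits; fixed
- start_plunger (a joint): how far the green button is pushed in, m: 0 out (as it is left alone), 0.005 fully in; spring 3 N at first, 6 N at the end; at 3 mm it starts the jig's press
- stop_unit: unit of the red button beside it: the same plate, and a red head of the same size and height as the green cap, which is not to be taken off. Origin: centre of the plate's underside. Fixed.
- stop_plunger (a joint): how far the red button is pushed in, m: 0 out, 0.005 fully in; same spring
- tray: grey parts tray, fixed, 210 mm (x) by 150 mm (y), 16 mm high, 3 mm walls and floor. Origin: centre of its underside; the inner floor is at z = 3 mm.
- tool_mat: blue tool mat, fixed, 150 mm (x) by 130 mm (y), 3 mm thick. Origin: centre of its underside. The puller stands on it at the start.
- board: green circuit board 70 x 100 x 4 mm with parts up to 18 mm high, loose; a bystander. Origin: centre of its underside.
- jar: brown glass jar, 60 mm diameter, 70 mm high, loose; a bystander. Origin: centre of its underside.
- driver: yellow screwdriver, 120 mm long, lying flat, loose; a bystander.
Not all that is in view belongs to the job. What is shaped like the puller but yellow is not meant.

How it is judged:
By the outcome, as a careful person would: the job done as asked, in the order asked, and still so for the second after the job is handed in, with the robot touching nothing.
It also fails if it takes over 72 s, if anything falls off the work surface, if the arm or the gripper's body presses on something with over 40 N, if the wrist force passes 120 N, or if a joint passes its speed limit or range.

### The arm

A 7-joint arm with a two-finger parallel gripper is mounted at the origin on the work surface. World frame = base frame: x ahead of the robot, y to its left, z up, the work surface at z = 0. Lengths are in m, angles in degrees, forces in N, time in s.
With the tool pointing down it reaches from about 0.4 to 0.925 m from the base axis. Payload 5.6 kg.
Tool frame: the origin (TCP) lies midway between the tips of the shut fingers; the grasp point (between the pads) lies 19 mm behind it; x points along the fingers, y is the direction in which the jaws open and shut, and the axes are right-handed (so a half turn about x gives the same grasp; the last joint's range is limited). The gripper opens to 85 mm and grips with 20 to 120 N. Pads are 22 mm wide; open, the fingers measure 114 mm over their backs; the gripper's body (76 mm by 85 mm) begins 54 mm behind the grasp point. The pads swing forward as they close: fully open they stand 13 mm farther back than shut.
Start: joints at [-72.651, 26.786, -0.665, 91.828, 0.344, 61.387, -3.226], TCP at [0.22, 0.612, 0.231] pointing down, gripper open.
Joint ranges: [-144.91, 144.91], [-17.63, 115.5], [-89.93, 88.59], [15.96, 139.68], [-74.01, 254.01], [8.47, 105.57], [-167.45, 167.45]. Speed limits (degrees/s): [147.25, 147.25, 180, 180, 180, 180, 180].

### API

Orientations are given as [roll, pitch, yaw] about the fixed x, y, z axes, in that order (R = Rz(yaw) Ry(pitch) Rx(roll)).
In Python, from bench import robot, get_image, camera_params, ticket, nets gives the robot as it stands.
- The arm moves only by the tool move_arm, never from a script. Its argument "commands" is a list that holds one entry, the list of rows, each a list of 7 numbers: the shift along the world's x, y, z in units of 25 mm (1.0 is 25 mm), then the turn, a rotation vector about the world's x, y, z in units of 5 degrees (1.0 is 5 degrees), then the closure, from 0 (fully open) to 1 (shut). A call has 1 to 12 rows; each row is the pose to reach, as a shift and turn from the pose measured when the call began; what a row does not reach only later rows make up. A row lasts 1/12 s, in which the tool goes at most 41.7 mm and 7.16 degrees, less where a joint would pass 70% of its speed; a pose out of reach is approached as far as the arm can. A call with a gripper value outside its range is refused whole. The fingers move at their own pace and stop on an object; the grip force is fixed at half the most. Time passes only in rows, so rows that repeat a pose let the fingers close. It gives the time, the measured TCP pose, the force and the opening at its end, in the units of the state.
- robot.sense(): the state, without advancing time (a new reading comes with each control period).
- get_image(name): name is "side" or "top" or "wrist"; returns (picture, depth): 480x640x3 uint8, red, green, blue; 480x640 float32, m along the optical axis (not along the pixel's ray), 0 where there is no reading.
- camera_params(name): a dict with "K" (3x3 intrinsics, pixels), "position" and "rotation" of the camera in the world. Camera axes: x right, y up, looking along -z (the intrinsics and any distortion apply to the point x, -y, -z); pixel columns grow to the right and rows downward; lengths in m; the calibration is good to about 2 mm. A picture is of the moment at which its call begins: read the wrist's pose just before it. camera_params takes no time and is no camera call; for the wrist camera it gives the pose at the moment of the call.
- ticket.sign_off(): hands the job in, once; it reports no verdict.
Trained networks look in the newest picture that a camera, given by its name, has taken for a name from the list of things; names that differ only in an ending like _2 or _b are one class to them, and where a whole thing is asked for, a point or a joint stands for the part that bears it (a point fixed in the world has none). Each returns a list of dicts, best first, with "confidence" (0 to 1); they miss things now and then, are a little off and sometimes report something else, mostly with a low value. They report only what shows in the picture. A call takes as long as a camera call. They do not tell look-alikes from the thing itself.
- nets.recognise(camera, query): "extent" ([centre column, centre row, width, height] as shares, 0 to 1, of the picture: columns of its width, rows of its height, round what is visible of it).
The state is a dict: "t": time; "joint_pos": joint angles; "joint_vel": joint speeds; "joint_torque": joint torques, N m; "tool_pos": TCP position; "tool_rot": TCP orientation; "force": force on the tool from outside, world axes, zero at the start; "wrist_torque": the same for the moment, N m; "grip_width": opening from 0.0 (shut) to 1.0 (fully open).
Only numpy, scipy, OpenCV 4.12 (cv2) and the standard library are available. Lean on these libraries where they do the work, as an engineer would, in place of code of your own. Each camera call takes 0.05 s, during which the arm holds its last target.

## Working session

There is one attempt and no reset: what is moved stays moved. The work goes in short steps, Python scripts to look and compute and a tool call to move; the robot and the scene stay as the last step left them, time stands still between calls to the robot, and variables do not carry over. Pictures are saved under pics/ and viewed, and the job is handed in when it is done.

Besides the shell and the picture viewer there is one more tool, called after ">>>" as a command line: name --argument value ..., lists and objects as JSON in quotes. move_arm: Moves the arm, as the interface text tells. Its arguments: {"type":"object","properties":{"commands":{"type":"array"}},"required":["commands"]}

```bash
ls; mkdir -p pics; python3 - <<'E'
from bench import robot,get_image,camera_params,nets
import cv2
print(robot.sense())
for c in ["side","top","wrist"]:
    p=camera_params(c);print(c,p)
    im,d=get_image(c);cv2.imwrite(f"pics/{c}0.png",im[:,:,::-1])
    import numpy as np;np.savez(f"{c}0.npz",im=im,d=d,**{k:v for k,v in p.items()})
    if c!="wrist":
      for q in ["cap","puller","start_unit","stop_unit","tray","tool_mat","start_box"]:
        print(c,q,[(round(r["confidence"],2),[round(float(e*s),1) for e,s in zip(r["extent"],(640,480,640,480))]) for r in nets.recognise(c,q)][:3])
E
```

```text
pics
{'t': 0.0, 'joint_pos': array([-72.65013008,  26.83721679,  -0.66581902,  91.8820491 ,
         0.34445581,  61.38511452,  -3.22601097]), 'joint_vel': array([ 0.00890268, -0.01713458, -0.027726  , -0.01387993,  0.0019896 ,
        0.01593362,  0.04411343]), 'joint_torque': array([-7.96503855e-06, -5.32389021e+01,  2.13211309e-02, -2.51298738e+01,
        1.13479313e-02,  7.90841121e-03, -2.49669831e-06]), 'tool_pos': array([0.22019162, 0.61097097, 0.2303164 ]), 'tool_rot': array([ -85.9322293 ,   89.89759893, -105.74849221]), 'force': array([-0.50934309, -0.04566348,  0.41358494]), 'wrist_torque': array([ 0.00254703, -0.00761967,  0.03217747]), 'grip_width': 0.9981571922038819}
side {'K': array([[579.91090855,   0.        , 330.99434736],
       [  0.        , 579.91090855, 233.2458072 ],
       [  0.        ,   0.        ,   1.        ]]), 'position': array([ 0.0744335 , -0.80552946,  1.09108464]), 'rotation': array([ 40.8640948 ,  -0.37048263, -31.42421034])}
side cap [(0.65, [326.0, 185.4, 22.2, 20.0])]
side puller [(0.93, [390.1, 340.5, 35.9, 47.9]), (0.76, [465.3, 392.0, 27
[... 649 characters left out ...]
02, -9.05034894e+01])}
top cap [(0.72, [256.8, 221.5, 26.7, 22.9])]
top puller [(0.71, [435.1, 264.9, 24.7, 28.0]), (0.61, [478.3, 202.8, 35.5, 24.7])]
top start_unit [(0.71, [255.7, 220.2, 44.2, 45.6])]
top stop_unit [(0.93, [311.4, 214.5, 44.8, 45.5])]
top tray [(0.76, [127.6, 275.6, 84.6, 103.6])]
top tool_mat [(0.68, [435.4, 272.1, 74.2, 75.0]), (0.36, [256.7, 223.6, 42.6, 41.5])]
top start_box []
wrist {'K': array([[402.64789521,   0.        , 316.51944134],
       [  0.        , 402.64789521, 233.72889703],
       [  0.        ,   0.        ,   1.        ]]), 'position': array([0.14499555, 0.63889125, 0.37426044]), 'rotation': array([-1.81715826e+01,  9.34301476e-03,  7.02323627e+01])}
```

View pics/side0.png

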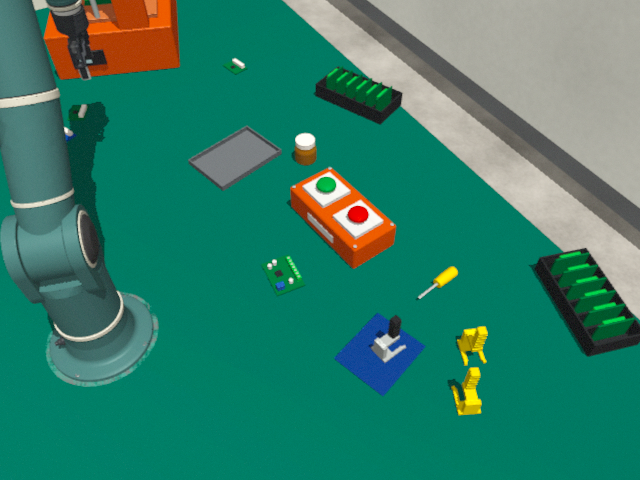

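View pics/top0.png

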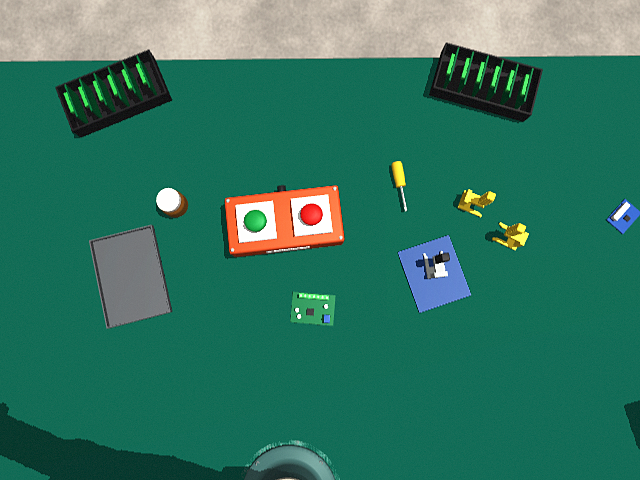

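```bash
python3 - <<'E'
import cv2
im=cv2.imread("pics/top0.png");
a=cv2.resize(im[200:330,380:530],None,fx=5,fy=5,interpolation=cv2.INTER_CUBIC)
cv2.imwrite("pics/c1.png",cv2.resize(a,(690,598)))
im=cv2.imread("pics/side0.png");
a=cv2.resize(im[300:420,330:500],None,fx=4.5,fy=4.5,interpolation=cv2.INTER_CUBIC);cv2.imwrite("pics/c2.png",a)
E
```

```text
(no output)
```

View pics/c1.png

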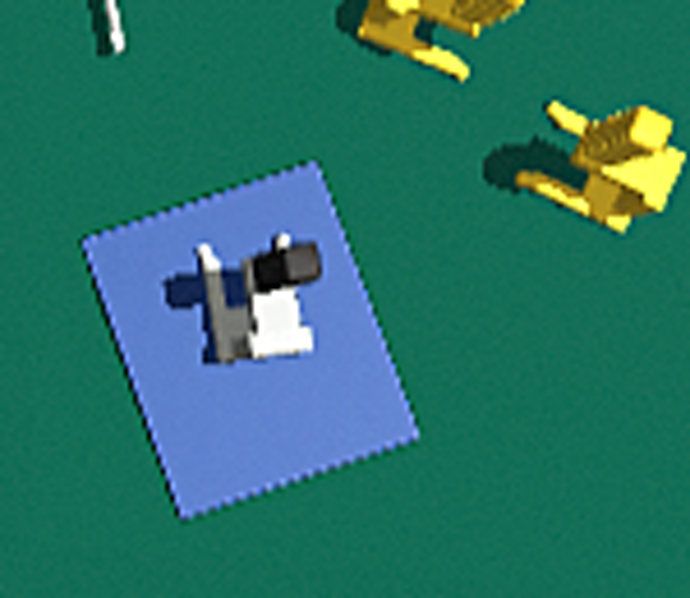

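View pics/c2.png

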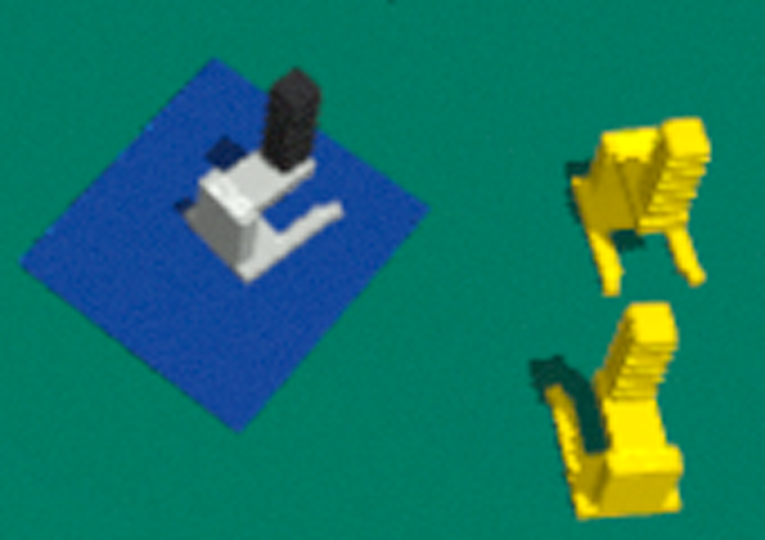

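Three things have the puller's shape: the steel one with a black stem on the blue mat at top (435,265), and yellow ones at (476,203) and (510,236). The enlarged crops show that only the steel one stands on the mat, so that is the puller; the yellow ones are look-alikes. Its fork opens roughly towards +x. The green cap is at top (256,221), the tray at (130,276).

```bash
cat > h.py <<'E'
import numpy as np,cv2
from scipy.spatial.transform import Rotation as Ro
def RR(r): return Ro.from_euler('xyz',r,degrees=True).as_matrix()
def pts(d,p):
    K=p["K"];v,u=np.mgrid[0:480,0:640]
    c=np.stack([(u-K[0,2])/K[0,0]*d,-(v-K[1,2])/K[1,1]*d,-d],-1)
    return c@RR(p["rotation"]).T+p["position"]
def proj(P,p):
    K=p["K"];c=(np.asarray(P)-p["position"])@RR(p["rotation"])
    return np.stack([K[0,0]*c[...,0]/-c[...,2]+K[0,2],K[1,1]*c[...,1]/c[...,2]+K[1,2]],-1)
def load(n): 
    z=np.load(n);return z["im"].astype(int),z["d"],dict(K=z["K"],position=z["position"],rotation=z["rotation"])
E
python3 - <<'E'
from h import *
for c in ["top","side"]:
    im,d,p=load(c+"0.npz");P=pts(d,p)
    r,g,b=im[...,0],im[...,1],im[...,2]
    mx,mn=im.max(-1),im.min(-1);ok=d>0
    X,Y,Z=P[...,0],P[...,1],P[...,2]
    print(c,"table z",np.median(Z[ok&(g>r+60)&(abs(Z)<.02)]))
    def rep(n,m):
        m=m&ok
        q=P[m]
        if len(q)<5: print(n,len(q));return
        rect=cv2.minAreaRect((q[:,:2]*1000).astype(np.float32))
        print(n,len(q),"mean",q.mean(0).round(4),"min",q.min(0).round(4),"max",q.max(0).round(4),"rect",np.round(rect[0],1),np.round(rect[1],1),round(rect[2],1))
    win=lambda x0,x1,y0,y1:(X>x0)&(X<x1)&(Y>y0)&(Y<y1)
    rep("green",(g>r+60)&(g>b+50)&(Z>.07)&(Z<.13)&win(.3,.7,-.15,.25))
    rep("red",(r>g+80)&(r>b+80)&(g<60)&(Z>.085)&(Z<.13)&win(.3,.7,-.15,.25))
    rep("plate",(mn>170)&(Z>.07)&(Z<.09)&win(.3,.7,-.15,.3))
    rep("box",(r>g+80)&(Z>.05)&(Z<.08)&win(.3,.7,-.25,.35))
    rep("mat",(b>r+50)&(b>g+50)&(Z<.02)&win(.2,.6,-.6,-.15))
    rep("puller",(mx-mn<40)&(Z>.015)&(Z<.14)&win(.25,.6,-.5,-.2))
    rep("stem",(mx<90)&(mx-mn<40)&(Z>.05)&(Z<.14)&win(.25,.6,-.5,-.2))
    rep("tray",(mx-mn<30)&(Z>-.005)&(Z<.03)&(mx<170)&win(.2,.7,.2,.6))
E
```

```text
top table z -0.0016431739052903405
green 377 mean [0.6033 0.068  0.1001] min [0.581  0.0444 0.0855] max [0.6268 0.0929 0.1071] rect [603.7  67.9] [45.3 47.1] 32.6
red 291 mean [ 0.6165 -0.0522  0.0997] min [ 0.594  -0.0782  0.0897] max [ 0.639  -0.0322  0.1059] rect [616.4 -55.1] [44.5 46.2] 2.3
plate 2114 mean [0.6129 0.021  0.0798] min [ 0.5415 -0.1204  0.07  ] max [0.6841 0.2929 0.0895] rect [612.4  86.2] [413.7 142. ] 89.8
box 3528 mean [0.6071 0.0064 0.07  ] min [ 0.5355 -0.1254  0.0521] max [0.6858 0.1401 0.0768] rect [611.4   7.2] [129.3 258.3] 6.1
mat 2902 mean [ 0.4863 -0.3405  0.0012] min [ 0.4007 -0.4241 -0.0074] max [ 0.5805 -0.2581  0.0083] rect [ 490.4 -340.9] [151.  131.3] 18.0
puller 307 mean [ 0.5056 -0.34    0.0622] min [ 0.4806 -0.36    0.0154] max [ 0.5284 -0.3293  0.1093] rect [ 505.6 -342.6] [47.5 30.6] 6.6
stem 104 mean [ 0.5191 -0.337   0.0916] min [ 0.5106 -0.3498  0.0524] max [ 0.5277 -0.3309  0.1093] rect [ 519.4 -340.4] [16.5 18.3] 5.7
tray 6026 mean [0.4911 0.3715 0.0027] min [ 0.3704  0.2444 -0.005 ] max [0.6771 0.467  0.0283] rect [525.  333.4] [261.5 2
[... 429 characters left out ...]
6 139.8] 89.8
box 2445 mean [ 0.5927 -0.0194  0.0685] min [ 0.5282 -0.1294  0.05  ] max [0.6834 0.1392 0.0797] rect [606.9   4.9] [134.8 261.7] 5.7
mat 3109 mean [ 0.4794 -0.3452  0.0019] min [ 0.3987 -0.4246 -0.0062] max [ 0.5782 -0.2569  0.0089] rect [ 488.2 -339.9] [153.9 130.5] 17.7
puller 515 mean [ 0.4988 -0.3461  0.0588] min [ 0.4743 -0.4985  0.0151] max [ 0.5695 -0.3295  0.1107] rect [ 519.4 -415.2] [ 50.1 187.8] 16.1
stem 206 mean [ 0.5125 -0.3449  0.0861] min [ 0.5044 -0.3521  0.0522] max [ 0.5252 -0.3334  0.1107] rect [ 514.1 -342.4] [20.  17.6] 12.2
tray 3074 mean [0.4882 0.3716 0.0041] min [ 0.3671  0.2    -0.005 ] max [0.6987 0.4845 0.0214] rect [536.2 319.7] [290.1 289.9] 17.0
```

```bash
python3 - <<'E'
from bench import robot,camera_params
from h import *
s=robot.sense();R=RR(s["tool_rot"]);print(R.round(3))
p=camera_params("wrist");C=RR(p["rotation"])
print("cam in tool",(R.T@(p["position"]-s["tool_pos"])).round(4));print((R.T@C).round(3))
E
```

```text
[[ 0.     0.339  0.941]
 [-0.     0.941 -0.339]
 [-1.     0.     0.   ]]
cam in tool [-0.143   0.0002 -0.0802]
[[ 0.     0.312 -0.95 ]
 [ 1.    -0.001 -0.   ]
 [-0.001 -0.95  -0.312]]
```

View pics/wrist0.png

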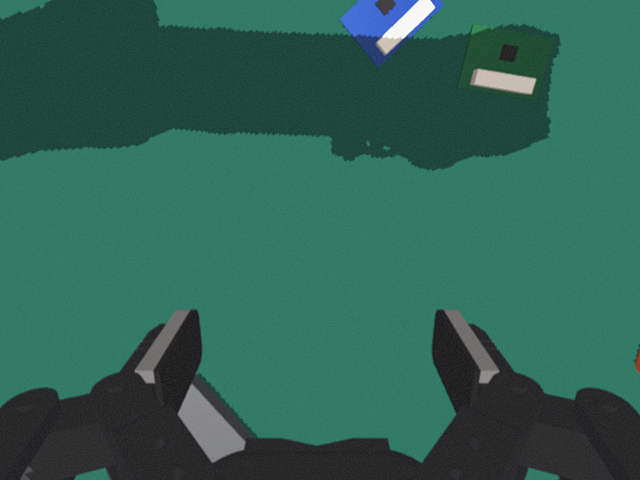

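>>> move_arm --commands '[[[13,-22,1,0,0,-17,0],[13,-22,1,0,0,-17,0],[13,-22,1,0,0,-17,0],[13,-22,1,0,0,-17,0],[13,-22,1,0,0,-17,0],[13,-22,1,0,0,-17,0],[13,-22,1,0,0,-17,0],[13,-22,1,0,0,-17,0],[13,-22,1,0,0,-17,0],[13,-22,1,0,0,-17,0],[13,-22,1,0,0,-17,0],[13,-22,1,0,0,-17,0]]]'

```text
t: 1.85
tool_pos: [0.4753, 0.1796, 0.2514]
tool_rot: [151.9, 89.9, 46.8]
force: [0.9, 1.4, 0.3]
grip_width: 1.001
```

>>> move_arm --commands '[[[1.7,-20.8,0,0,0,-13.4,0],[1.7,-20.8,0,0,0,-13.4,0],[1.7,-20.8,0,0,0,-13.4,0],[1.7,-20.8,0,0,0,-13.4,0],[1.7,-20.8,0,0,0,-13.4,0],[1.7,-20.8,0,0,0,-13.4,0],[1.7,-20.8,0,0,0,-13.4,0],[1.7,-20.8,0,0,0,-13.4,0],[1.7,-20.8,0,0,0,-13.4,0],[1.7,-20.8,0,0,0,-13.4,0],[1.7,-20.8,0,0,0,-13.4,0],[1.7,-20.8,0,0,0,-13.4,0]]]'

```text
t: 2.85
tool_pos: [0.516, -0.3185, 0.2514]
tool_rot: [163.6, 89.9, -8.5]
force: [1.1, 0.6, 0.9]
grip_width: 1.002
```

>>> move_arm --commands '[[[0,-2,0,0,0,0,0],[0,-2,0,0,0,0,0],[0,-2,0,0,0,0,0],[0,-2,0,0,0,0,0]]]'

```text
t: 3.18
tool_pos: [0.5156, -0.3688, 0.2511]
tool_rot: [-166.2, 89.9, 21.6]
force: [-0.2, -0.0, 0.5]
grip_width: 0.999
```

```bash
cat >> h.py <<'E'
def snap(c,n):
    from bench import robot,get_image,camera_params
    s=robot.sense();p=camera_params(c);im,d=get_image(c)
    cv2.imwrite(f"pics/{n}.png",im[:,:,::-1]);np.savez(n+".npz",im=im,d=d,**p)
    R=RR(s["tool_rot"]);print("tcp",s["tool_pos"].round(4),"yyaw",np.degrees(np.arctan2(R[1,1],R[0,1])).round(2),"xdir",R[:,0].round(4),"F",s["force"].round(2),"t",s["t"],"g",round(s["grip_width"],3),"q",s["joint_pos"].round(0))
    return im.astype(int),d,p
E
python3 -c "
from h import *
snap('wrist','w1')"
```

```text
tcp [ 0.5156 -0.3688  0.2511] yyaw -82.19 xdir [ 9.e-04  4.e-04 -1.e+00] F [-0.18 -0.03  0.53] t 3.1833 g 0.999 q [ -1.  29.  47.  95. -23.  65. -30.]
```

View pics/w1.png

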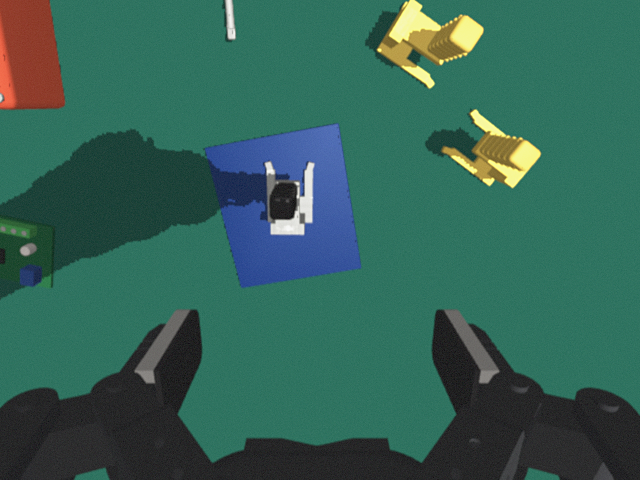

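```bash
cat > fitp.py <<'E'
from h import *
import sys
im,d,p=load(sys.argv[1]);P=pts(d,p);ok=d>0
X,Y,Z=np.moveaxis(P,-1,0);mx,mn=im.max(-1),im.min(-1)
w=ok&(X>.42)&(X<.6)&(Y>-.42)&(Y<-.27)
b=(im[...,2]>im[...,0]+50)&w&(Z<.02);print("mat z",np.median(Z[b]))
zo=np.median(Z[b])-.003
def rep(n,m):
    q=P[m&w];r=cv2.minAreaRect((q[:,:2]*1000).astype(np.float32))
    print(n,len(q),"z",np.median(q[:,2]).round(4),"c",np.round(r[0],1),np.round(r[1],1),round(r[2],2));return q
a=rep("stemtop",(Z>.1+zo)&(Z<.115+zo)&(mx<110))
c=rep("cross",(Z>.04+zo)&(Z<.052+zo)&(mn>110))
f=rep("fork",(Z>.0055+zo)&(Z<.014+zo)&(mx-mn<40)&(mx>100))
E
python3 fitp.py w1.npz; python3 - <<'E'
import cv2
im=cv2.imread("pics/w1.png");cv2.imwrite("pics/c3.png",cv2.resize(im[140:260,220:360],None,fx=5,fy=5,interpolation=cv2.INTER_CUBIC))
E
```

```text
mat z 0.0030767467774891477
stemtop 583 z 0.1068 c [ 517.8 -341.7] [17.9 18.1] 8.05
cross 594 z 0.0472 c [ 502.7 -343.5] [47.8 29.2] 7.64
fork 792 z 0.0087 c [ 508.8 -342.8] [59.5 46.1] 7.64
```

View pics/c3.png

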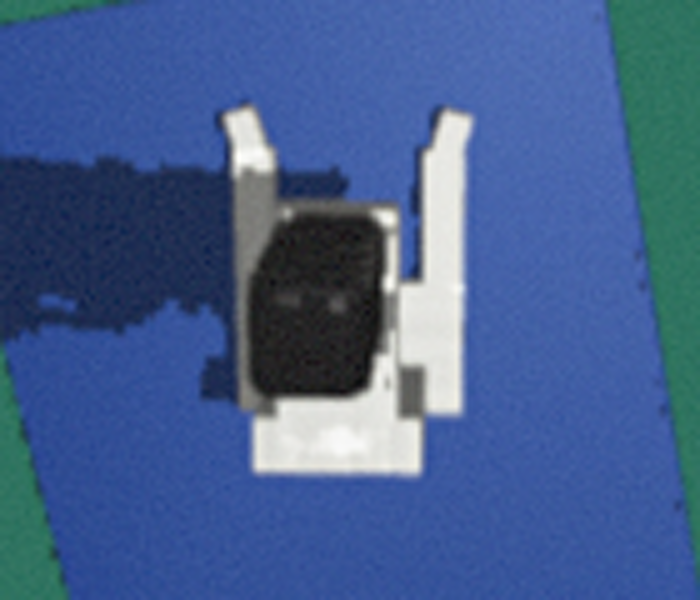

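The picture shows the steel puller on the mat at (290,200), with its fork pointing up in the image and its stem top at (285,200). The yellow look-alikes are at (430,40) and (500,150). The fit puts the stem at (0.5178, -0.3417) and the yaw at 7.7°, with the jaws already aligned.

>>> move_arm --commands '[[[0.09,1.08,-1,0,0,0,0],[0.09,1.08,-2,0,0,0,0],[0.09,1.08,-3,0,0,0,0],[0.09,1.08,-4,0,0,0,0],[0.09,1.08,-5,0,0,0,0],[0.09,1.08,-6,0,0,0,0],[0.09,1.08,-6.8,0,0,0,0],[0.09,1.08,-7.3,0,0,0,0],[0.09,1.08,-7.56,0,0,0,0],[0.09,1.08,-7.56,0,0,0,0]]]'

```text
t: 4.07
tool_pos: [0.5186, -0.3387, 0.0612]
tool_rot: [-93.4, 89.9, 94.6]
force: [-0.6, 0.1, 0.7]
grip_width: 0.999
```

```bash
python3 -c "
from h import *
snap('wrist','w2')"
```

```text
tcp [ 0.5186 -0.3387  0.0612] yyaw -81.96 xdir [-2.0e-04  2.5e-03 -1.0e+00] F [-0.62  0.09  0.74] t 4.0667 g 0.999 q [  3.  41.  38. 104. -34.  46. -24.]
```

View pics/w2.png

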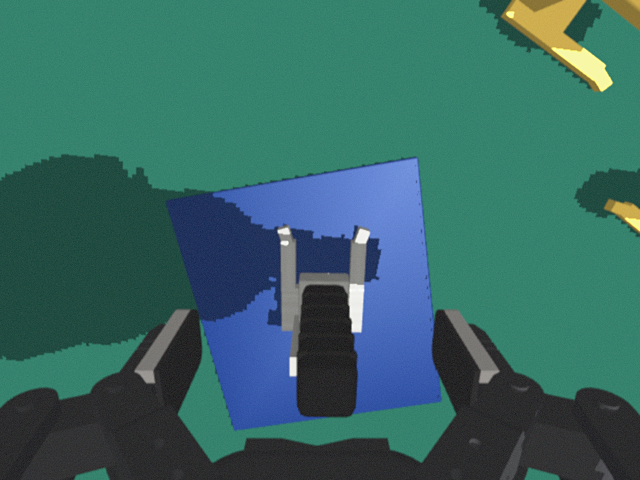

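Stem (325,350) stands between the fingers, slightly right of centre. I'll shift 3 mm in -y and close.

>>> move_arm --commands '[[[0,-0.12,0.03,0,0,0,0],[0,-0.12,0.03,0,0,0,0],[0,-0.12,0.03,0,0,0,0.5],[0,-0.12,0.03,0,0,0,1],[0,-0.12,0.03,0,0,0,1],[0,-0.12,0.03,0,0,0,1],[0,-0.12,0.03,0,0,0,1],[0,-0.12,0.03,0,0,0,1],[0,-0.12,0.03,0,0,0,1],[0,-0.12,0.03,0,0,0,1],[0,-0.12,0.03,0,0,0,1],[0,-0.12,0.03,0,0,0,1]]]'

```text
t: 5.12
tool_pos: [0.519, -0.3425, 0.0631]
tool_rot: [-141.2, 89.9, 46.8]
force: [-0.8, 0.4, 1.6]
grip_width: 0.206
```

```bash
python3 -c "
from h import *
snap('wrist','w3')"
```

```text
tcp [ 0.519  -0.3425  0.0631] yyaw -81.99 xdir [ 0.0014  0.0015 -1.    ] F [-0.79  0.36  1.61] t 5.1167 g 0.206 q [  3.  41.  38. 104. -34.  47. -24.]
```

View pics/w3.png

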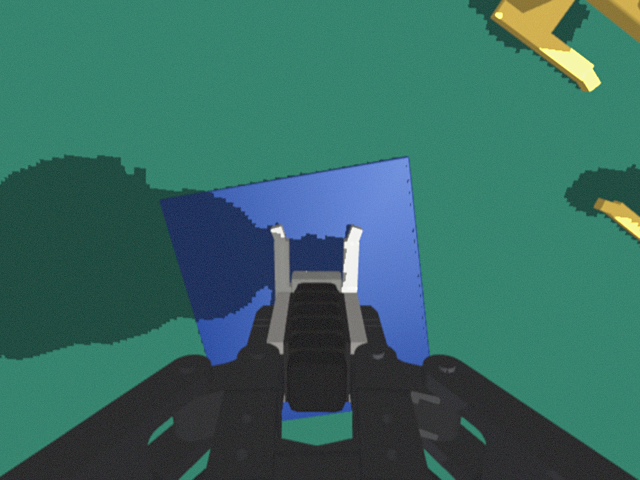

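Gripped: width 0.206 of 85 mm ≈ 17.5 mm, the stem's width. The fork is at (315,230). I'll lift it and carry it to in front of the green button.

>>> move_arm --commands '[[[0,0,0.5,0,0,0,1],[0,0,1.5,0,0,0,1],[0,0,2.8,0,0,0,1],[0,0.5,4.2,0,0,0,1],[0,1.5,5.6,0,0,-0.2,1],[0.2,3,6.8,0,0,-0.42,1],[0.36,4.6,7.5,0,0,-0.42,1],[0.36,6.2,7.5,0,0,-0.42,1],[0.36,7.8,7.5,0,0,-0.42,1],[0.36,9.4,7.5,0,0,-0.42,1],[0.36,10.8,7.5,0,0,-0.42,1],[0.36,12,7.5,0,0,-0.42,1]]]'

```text
t: 6.17
tool_pos: [0.5274, -0.0389, 0.251]
tool_rot: [-118.0, 89.8, 68.1]
force: [0.7, -0.1, -1.8]
grip_width: 0.196
```

>>> move_arm --commands '[[[0,1.2,0,0,0,0,1],[0,2.4,0,0,0,0,1],[0,3.4,0,0,0,0,1],[0,4.0,0,0,0,0,1],[0,4.1,0,0,0,0,1],[0,4.1,0,0,0,0,1],[0,4.1,0,0,0,0,1]]]'

```text
t: 6.75
tool_pos: [0.5273, 0.0622, 0.2512]
tool_rot: [-124.7, 89.8, 61.3]
force: [-1.0, -0.5, -2.0]
grip_width: 0.202
```

```bash
python3 -c "
from h import *
snap('wrist','w4')"
```

```text
tcp [0.5273 0.0622 0.2512] yyaw -84.03 xdir [ 0.0014  0.0026 -1.    ] F [-0.96 -0.5  -1.96] t 6.75 g 0.202 q [-49.  17.  47. 110. -14.  59. -80.]
```

View pics/w4.png

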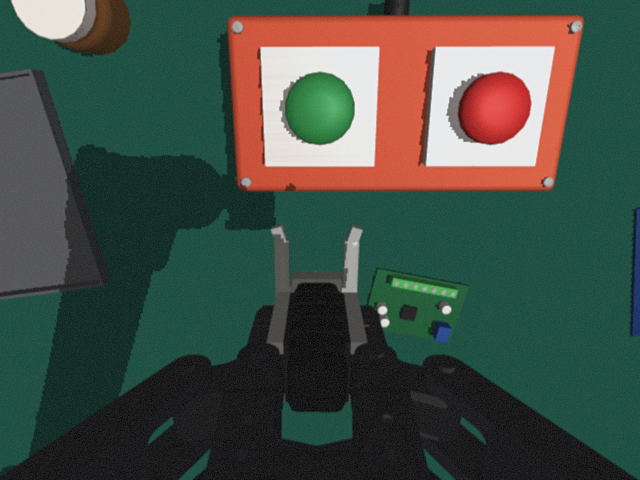

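```bash
cat > fitc.py <<'E'
from h import *
import sys
im,d,p=load(sys.argv[1]);P=pts(d,p);ok=d>0
X,Y,Z=np.moveaxis(P,-1,0);r,g,b=np.moveaxis(im,-1,0);mx,mn=im.max(-1),im.min(-1)
w=ok&(X>.5)&(X<.72)&(Y>-.15)&(Y<.16)
def rep(n,m):
    q=P[m&w]
    if len(q)<10: print(n,len(q));return
    rr=cv2.minAreaRect((q[:,:2]*1000).astype(np.float32))
    print(n,len(q),"z",np.median(q[:,2]).round(4),np.percentile(q[:,2],[1,99]).round(4),"c",np.round(rr[0],1),np.round(rr[1],1),round(rr[2],2))
    (c,ra)=cv2.minEnclosingCircle((q[:,:2]*1000).astype(np.float32));print("   circ",np.round(c,1),round(ra,1))
rep("cap",(g>r+40)&(g>b+25)&(Z>.088))
rep("red",(r>g+80)&(g<70)&(Z>.088))
pl=(mn>130)&(Z>.077)&(Z<.088)&(X>.54)
rep("plate g",pl&(Y>.01));rep("plate r",pl&(Y<.0))
# lid
rep("lid",(r>g+80)&(Z>.065)&(Z<.077))
# fork in the gripper
R=RR(p["rotation"])
u,v=np.meshgrid(np.arange(640),np.arange(480))
f=ok&(v>215)&(v<300)&(u>255)&(u<380)&(mx-mn<30)&(mx>50)&(Z>.15)
if f.sum()>20:
  q=P[f];rr=cv2.minAreaRect((q[:,:2]*1000).astype(np.float32));print("fork",f.sum(),"z",np.percentile(q[:,2],[5,50,95]).round(4),np.round(rr[0],1),np.round(rr[1],1),round(rr[2],2))
  h=q[(q[:,2]<np.median(q[:,2])+.0)]
E
python3 fitc.py w4.npz; python3 - <<'E'
from h import *
im,d,p=load("w4.npz");P=pts(d,p)
for (u,v) in [(279,232),(356,232),(281,260),(353,260),(282,280),(316,278),(276,330)]:
  print(u,v,im[v,u],P[v,u].round(4))
E
```

```text
cap 3776 z 0.1025 [0.0985 0.1049] c [602.4  68.5] [46.8 47.3] 6.32
   circ [602.3  68.5] 24.1
red 2900 z 0.1021 [0.0982 0.1046] c [615.4 -53.6] [47.  46.3] 23.61
   circ [615.5 -53.4] 23.9
plate g 9249 z 0.0823 [0.0806 0.084 ] c [609.7  78.1] [100.4 101.9] 6.09
   circ [609.9  78.5] 71.1
plate r 8804 z 0.0824 [0.0806 0.0841] c [613.1 -63.1] [109.2 102. ] 7.34
   circ [613.8 -68.6] 71.0
lid 28755 z 0.0722 [0.0699 0.074 ] c [609.3   6.7] [127.  257.2] 6.09
   circ [609.2   6.7] 141.3
fork 2871 z [0.1952 0.1974 0.2572] [528.2  62.2] [38.5 46.8] 7.6
279 232 [164 163 162] [0.5414 0.0834 0.197 ]
356 232 [167 165 161] [0.5459 0.0441 0.1982]
281 260 [87 89 85] [0.5261 0.0811 0.1972]
353 260 [169 169 164] [0.5298 0.0434 0.1965]
282 280 [86 85 82] [0.5149 0.0797 0.1976]
316 278 [66 66 68] [0.5344 0.0634 0.2342]
276 330 [71 70 72] [0.5363 0.0763 0.2816]
```

```bash
cat > fork.py <<'E'
from h import *
import sys
# fork pose in tool frame from wrist image: prong edge lines at fork top plane
im,d,p=load(sys.argv[1]);tcp=np.array(eval(sys.argv[2]));yaw=np.radians(float(sys.argv[3])) # puller-ish yaw
P=pts(d,p);c,s=np.cos(yaw),np.sin(yaw)
L=P-tcp; x=L[...,0]*c+L[...,1]*s; y=-L[...,0]*s+L[...,1]*c; z=L[...,2]
mx,mn=im.max(-1),im.min(-1)
m=(d>0)&(abs(z+.0546)<.004)&(abs(y)<.03)&(x>-.02)&(x<.03)&(mx-mn<30)
print("ztop",np.median(z[m]).round(4),m.sum(),"xmax",np.percentile(x[m],99.5).round(4))
for x0 in np.arange(-.008,.024,.004):
    k=m&(abs(x-x0)<.002)
    if k.sum()<10: continue
    yl,yr=y[k&(y>0)],y[k&(y<0)]
    print(x0.round(3),"L",np.percentile(yl,[2,98]).round(4) if len(yl) else "","R",np.percentile(yr,[2,98]).round(4)if len(yr) else "","mid",((np.percentile(yl,98)+np.percentile(yr,2))/2).round(4) if len(yl) and len(yr) else "")
E
python3 fork.py w4.npz "[.5273,.0622,.2512]" 5.97
```

```text
ztop -0.0542 1915 xmax 0.0191
-0.008 L [0.0151 0.0224] R [-0.0213 -0.0139] mid 0.0006
-0.004 L [0.0151 0.0223] R [-0.0213 -0.0139] mid 0.0005
0.0 L [0.015  0.0222] R [-0.0211 -0.0139] mid 0.0005
0.004 L [0.0152 0.0222] R [-0.0215 -0.0141] mid 0.0003
0.008 L [0.0151 0.0224] R [-0.0214 -0.014 ] mid 0.0005
0.012 L [0.0151 0.0223] R [-0.0214 -0.0141] mid 0.0005
0.016 L [0.0172 0.0233] R [-0.0227 -0.0166] mid 0.0003
0.02 L [0.0185 0.0236] R [-0.0218 -0.0176] mid 0.0009
```

>>> move_arm --commands '[[[-0.12,-0.11,-0.8,0,0,0.02,1],[-0.12,-0.11,-1.8,0,0,0.02,1],[-0.12,-0.11,-2.8,0,0,0.02,1],[-0.12,-0.11,-3.5,0,0,0.02,1],[-0.12,-0.11,-4.0,0,0,0.02,1],[-0.12,-0.11,-4.2,0,0,0.02,1],[-0.12,-0.11,-4.2,0,0,0.02,1],[-0.12,-0.11,-4.2,0,0,0.02,1]]]'

```text
t: 7.47
tool_pos: [0.525, 0.0583, 0.1469]
tool_rot: [-139.7, 89.8, 46.3]
force: [-0.0, -0.7, -1.9]
grip_width: 0.204
```

```bash
python3 -c "
from h import *
snap('wrist','w5')"; python3 fitc.py w5.npz|head -12
```

```text
tcp [0.525  0.0583 0.1469] yyaw -84.05 xdir [ 0.0025  0.0026 -1.    ] F [-0.   -0.68 -1.85] t 7.4667 g 0.204 q [-43.  25.  42. 115. -23.  48. -72.]
cap 9155 z 0.1025 [0.0982 0.1048] c [581.3  66.2] [89.9 47.8] 6.18
   circ [581.4  58.7] 47.2
red 8095 z 0.1024 [0.098  0.1047] c [615.4 -53.6] [47.6 46.9] 22.76
   circ [615.6 -54. ] 24.2
plate g 20805 z 0.0823 [0.0807 0.0839] c [602.3  68.6] [84.3 84.6] 6.18
   circ [602.3  68.6] 59.2
plate r 16433 z 0.0824 [0.0808 0.084 ] c [615.7 -54.6] [84.5 85.1] 6.33
   circ [615.2 -55. ] 59.4
lid 36911 z 0.0723 [0.0703 0.0739] c [600.9   9.1] [112.9 251.1] 6.06
   circ [601.4   9. ] 137.1
fork 221 z [0.1506 0.1539 0.1571] [535.8  59.6] [ 1.7 30.5] 5.92
```

View pics/w5.png

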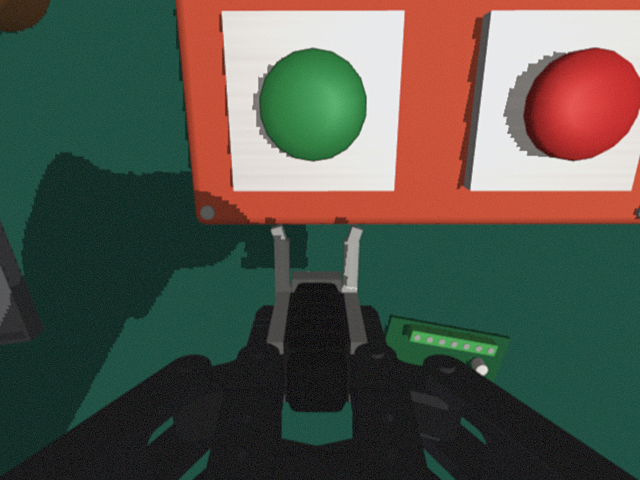

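>>> move_arm --commands '[[[0.4,0.1,-0.1,0,0,0.02,1],[0.8,0.16,-0.13,0,0,0.02,1],[1.05,0.2,-0.14,0,0,0.02,1],[1.16,0.2,-0.14,0,0,0.02,1],[1.16,0.2,-0.14,0,0,0.02,1],[1.16,0.2,-0.14,0,0,0.02,1]]]'

```text
t: 8.02
tool_pos: [0.5542, 0.0634, 0.1436]
tool_rot: [-142.7, 89.8, 43.3]
force: [-0.6, -0.4, -1.9]
grip_width: 0.202
```

```bash
cat > st.py <<'E'
from h import *
from bench import robot
s=robot.sense();R=RR(s["tool_rot"]);t=s["tool_pos"]*1000
F=np.array([603.65,68.13]);a=np.radians(6.12);e=t[:2]-F
print("t",round(s["t"],2),"tcp",t.round(2),"F",s["force"].round(2),"along",round(e@[np.cos(a),np.sin(a)],2),"lat",round(e@[-np.sin(a),np.cos(a)],2),"yaw",round(np.degrees(np.arctan2(R[1,1],R[0,1]))+90,2),"xdir",R[:,0].round(4),"M",s["wrist_torque"].round(2))
E
python3 st.py
```

```text
t 8.02 tcp [554.21  63.43 143.61] F [-0.64 -0.38 -1.88] along -49.66 lat 0.6 yaw 6.07 xdir [ 0.0028  0.0026 -1.    ] M [-0.02  0.01 -0.05]
```

>>> move_arm --commands '[[[0.2,-0.005,-0.01,0,0,0,1],[0.4,0.02,-0.01,0,0,0,1],[0.6,0.04,-0.01,0,0,0,1],[0.8,0.06,-0.01,0,0,0,1],[1.0,0.08,-0.01,0,0,0,1],[1.2,0.1,-0.01,0,0,0,1],[1.38,0.12,-0.01,0,0,0,1],[1.38,0.12,-0.01,0,0,0,1],[1.38,0.12,-0.01,0,0,0,1]]]'

```text
t: 8.77
tool_pos: [0.5888, 0.0663, 0.1432]
tool_rot: [-142.7, 89.8, 43.4]
force: [-0.8, 0.1, -2.1]
grip_width: 0.203
```

```bash
python3 st.py; python3 -c "
from h import *
snap('wrist','w6')"
```

```text
t 8.77 tcp [588.82  66.34 143.23] F [-0.77  0.09 -2.06] along -14.94 lat -0.2 yaw 6.06 xdir [ 0.0026  0.0024 -1.    ] M [0.05 0.04 0.  ]
tcp [0.5888 0.0663 0.1432] yyaw -83.94 xdir [ 0.0026  0.0024 -1.    ] F [-0.77  0.09 -2.06] t 8.7667 g 0.203 q [-40.  31.  40. 106. -26.  51. -71.]
```

View pics/w6.png

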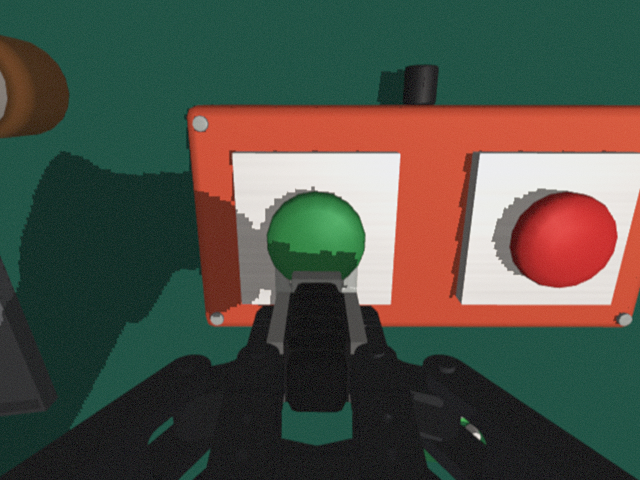

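Prongs are under the green head (315,240), centred, with no contact force. I'll slide the last 15 mm slowly.

>>> move_arm --commands '[[[0.15,0.02,0,0,0,0,1],[0.3,0.04,0,0,0,0,1],[0.42,0.05,0,0,0,0,1],[0.5,0.06,0,0,0,0,1],[0.54,0.066,0,0,0,0,1],[0.56,0.07,0,0,0,0,1],[0.58,0.07,0,0,0,0,1],[0.58,0.07,0,0,0,0,1]]]'

```text
t: 9.48
tool_pos: [0.603, 0.068, 0.1432]
tool_rot: [-137.5, 89.8, 48.5]
force: [0.4, 0.1, -2.1]
grip_width: 0.204
```

```bash
python3 st.py
```

```text
t 9.48 tcp [603.01  68.03 143.19] F [ 0.37  0.11 -2.06] along -0.65 lat -0.03 yaw 6.05 xdir [ 0.0022  0.0025 -1.    ] M [-0.01 -0.01  0.  ]
```

Edge forward in small steps to find light contact.

>>> move_arm --commands '[[[0.01,0,0,0,0,0,1],[0.02,0,0,0,0,0,1],[0.03,0,0,0,0,0,1],[0.03,0,0,0,0,0,1]]]'

```text
t: 9.82
tool_pos: [0.6038, 0.068, 0.1432]
tool_rot: [-138.8, 89.8, 47.2]
force: [0.4, 0.7, -1.4]
grip_width: 0.201
```

>>> move_arm --commands '[[[0.01,0,0,0,0,0,1],[0.02,0,0,0,0,0,1],[0.03,0,0,0,0,0,1],[0.03,0,0,0,0,0,1]]]'

```text
t: 10.15
tool_pos: [0.6044, 0.068, 0.1432]
tool_rot: [-130.8, 89.8, 55.3]
force: [-0.9, 0.1, -1.5]
grip_width: 0.2
```

```bash
python3 st.py
```

```text
t 10.15 tcp [604.36  68.03 143.15] F [-0.94  0.06 -1.49] along 0.69 lat -0.18 yaw 6.06 xdir [ 0.0018  0.0025 -1.    ] M [-0.01  0.15 -0.03]
```

>>> move_arm --commands '[[[0.01,0,0,0,0,0,1],[0.02,0,0,0,0,0,1],[0.03,0,0,0,0,0,1],[0.03,0,0,0,0,0,1]]]'

```text
t: 10.48
tool_pos: [0.6047, 0.0681, 0.1431]
tool_rot: [-113.1, 89.8, 72.9]
force: [-2.0, -0.0, -0.7]
grip_width: 0.201
```

```bash
python3 st.py
```

```text
t 10.48 tcp [604.74  68.06 143.08] F [-1.98 -0.03 -0.71] along 1.08 lat -0.19 yaw 6.06 xdir [ 8.0e-04  2.6e-03 -1.0e+00] M [-0.01  0.61 -0.  ]
```

Light contact at the neck (Fx -2 N), so the fork is home. I'll ease off a hair, then take up the slack vertically.

>>> move_arm --commands '[[[-0.01,0,0.01,0,0,0,1],[-0.01,0,0.02,0,0,0,1],[-0.01,0,0.03,0,0,0,1],[-0.01,0,0.04,0,0,0,1],[-0.01,0,0.04,0,0,0,1]]]'

```text
t: 10.9
tool_pos: [0.6045, 0.068, 0.1441]
tool_rot: [-115.5, 89.8, 70.6]
force: [0.0, 0.4, -2.0]
grip_width: 0.205
```

```bash
python3 st.py
```

```text
t 10.9 tcp [604.53  68.02 144.07] F [ 0.02  0.36 -1.97] along 0.86 lat -0.2 yaw 6.06 xdir [ 9.0e-04  2.5e-03 -1.0e+00] M [-0.03  0.17  0.01]
```

>>> move_arm --commands '[[[0,0,0.01,0,0,0,1],[0,0,0.02,0,0,0,1],[0,0,0.03,0,0,0,1],[0,0,0.03,0,0,0,1]]]'

```text
t: 11.23
tool_pos: [0.6044, 0.0681, 0.1447]
tool_rot: [-112.4, 89.8, 73.7]
force: [-0.4, -0.6, -4.5]
grip_width: 0.199
```

```bash
python3 st.py
```

```text
t 11.23 tcp [604.44  68.06 144.75] F [-0.38 -0.62 -4.5 ] along 0.78 lat -0.16 yaw 6.06 xdir [ 7.0e-04  2.5e-03 -1.0e+00] M [-0.04  0.14  0.02]
```

>>> move_arm --commands '[[[0,0,0.004,0,0,0,1],[0,0,0.008,0,0,0,1],[0,0,0.008,0,0,0,1]]]'

```text
t: 11.48
tool_pos: [0.6044, 0.0681, 0.1448]
tool_rot: [-108.6, 89.9, 77.5]
force: [-0.6, -0.4, -4.5]
grip_width: 0.205
```

```bash
python3 st.py
```

```text
t 11.48 tcp [604.37  68.07 144.84] F [-0.58 -0.45 -4.45] along 0.71 lat -0.14 yaw 6.06 xdir [ 5.0e-04  2.5e-03 -1.0e+00] M [ 0.01  0.16 -0.  ]
```

>>> move_arm --commands '[[[0,0,0.008,0,0,0,1],[0,0,0.014,0,0,0,1],[0,0,0.02,0,0,0,1],[0,0,0.02,0,0,0,1]]]'

```text
t: 11.82
tool_pos: [0.6042, 0.0681, 0.1451]
tool_rot: [-100.9, 89.9, 85.2]
force: [-0.2, 0.4, -6.3]
grip_width: 0.204
```

```bash
python3 st.py
```

```text
t 11.82 tcp [604.2   68.07 145.09] F [-0.17  0.4  -6.31] along 0.54 lat -0.11 yaw 6.06 xdir [ 2.0e-04  2.3e-03 -1.0e+00] M [ 0.   -0.03  0.  ]
```

>>> move_arm --commands '[[[0,0,0.012,0,0,0,1],[0,0,0.024,0,0,0,1],[0,0,0.036,0,0,0,1],[0,0,0.036,0,0,0,1]]]'

```text
t: 12.15
tool_pos: [0.604, 0.0681, 0.1454]
tool_rot: [-88.7, 89.9, 97.4]
force: [1.9, -0.5, -11.2]
grip_width: 0.203
```

```bash
python3 st.py
```

```text
t 12.15 tcp [603.96  68.1  145.44] F [  1.86  -0.45 -11.16] along 0.31 lat -0.06 yaw 6.07 xdir [-3.e-04  2.e-03 -1.e+00] M [-0.03 -0.44 -0.01]
```

>>> move_arm --commands '[[[0.01,0,0.02,0,0,0,1],[0.02,0,0.036,0,0,0,1],[0.02,0,0.048,0,0,0,1],[0.02,0,0.048,0,0,0,1]]]'

```text
t: 12.48
tool_pos: [0.6039, 0.0681, 0.1458]
tool_rot: [-49.7, 89.9, 136.3]
force: [2.7, 0.4, -16.8]
grip_width: 0.201
```

```bash
python3 st.py
```

```text
t 12.48 tcp [603.91  68.1  145.82] F [  2.75   0.39 -16.81] along 0.25 lat -0.06 yaw 6.06 xdir [-0.0016  0.0015 -1.    ] M [-0.02 -0.52 -0.03]
```

>>> move_arm --commands '[[[0.02,0,0.032,0,-0.02,0,1],[0.02,0,0.034,0,-0.02,0,1],[0.02,0,0.036,0,-0.02,0,1]]]'

```text
t: 12.73
tool_pos: [0.6038, 0.0681, 0.1462]
tool_rot: [-55.5, 89.9, 130.5]
force: [1.1, -0.2, -18.0]
grip_width: 0.202
```

```bash
python3 st.py
```

```text
t 12.73 tcp [603.84  68.13 146.22] F [  1.15  -0.24 -17.97] along 0.19 lat -0.02 yaw 6.07 xdir [-0.0011  0.0013 -1.    ] M [-0.01 -0.36 -0.01]
```

>>> move_arm --commands '[[[0.02,0,0.026,0,-0.02,0,1],[0.02,0,0.026,0,-0.02,0,1],[0.02,0,0.028,0,-0.02,0,1]]]'

```text
t: 12.98
tool_pos: [0.604, 0.0681, 0.1468]
tool_rot: [-88.0, 89.9, 98.1]
force: [-0.8, -0.9, -14.6]
grip_width: 0.202
```

```bash
python3 st.py
```

```text
t 12.98 tcp [603.98  68.11 146.81] F [ -0.79  -0.95 -14.56] along 0.33 lat -0.06 yaw 6.07 xdir [-2.0e-04  1.3e-03 -1.0e+00] M [-0.11 -0.03  0.01]
```

>>> move_arm --commands '[[[0.01,0,0.026,0,0,0,1],[0.01,0,0.026,0,0,0,1],[0.01,0,0.028,0,0,0,1]]]'

```text
t: 13.23
tool_pos: [0.6047, 0.0681, 0.1492]
tool_rot: [-107.4, 89.9, 78.7]
force: [-3.6, -0.6, 0.1]
grip_width: 0.206
```

```bash
python3 st.py
```

```text
t 13.23 tcp [604.69  68.09 149.21] F [-3.61 -0.56  0.06] along 1.03 lat -0.15 yaw 6.07 xdir [ 5.0e-04  2.4e-03 -1.0e+00] M [-0.02  1.15 -0.11]
```

>>> move_arm --commands '[[[-0.01,0,0,0,0,0,1],[-0.01,0,0,0,0,0,1]]]'

```text
t: 13.4
tool_pos: [0.6059, 0.0679, 0.1512]
tool_rot: [-146.2, 89.7, 39.9]
force: [-2.6, -0.1, -1.2]
grip_width: 0.203
```

```bash
python3 st.py; python3 -c "
from h import *
snap('wrist','w7');snap('side','s7')
im=cv2.imread('pics/s7.png');cv2.imwrite('pics/c7.png',cv2.resize(im[130:270,260:420],None,fx=4,fy=4,interpolation=cv2.INTER_CUBIC))"; python3 fitc.py w7.npz|head -4
```

```text
t 13.4 tcp [605.91  67.9  151.21] F [-2.64 -0.1  -1.16] along 2.22 lat -0.47 yaw 6.05 xdir [ 0.0041  0.0034 -1.    ] M [-0.05  0.57 -0.02]
tcp [0.6059 0.0679 0.1512] yyaw -83.95 xdir [ 0.0041  0.0034 -1.    ] F [-2.64 -0.1  -1.16] t 13.4 g 0.203 q [-39.  32.  40. 104. -26.  53. -71.]
tcp [0.6058 0.0679 0.1509] yyaw -83.95 xdir [ 0.0039  0.0032 -1.    ] F [-2.53 -0.63 -1.36] t 13.45 g 0.203 q [-39.  32.  40. 104. -26.  53. -71.]
cap 4162 z 0.1088 [0.1027 0.1114] c [612.5  58.5] [35.9 67.9] 5.79
   circ [605.3  57.7] 34.4
red 5571 z 0.1024 [0.0973 0.1047] c [622.    5.8] [167.3  47.3] 84.62
   circ [615.4   6.9] 84.3
```

View pics/w7.png

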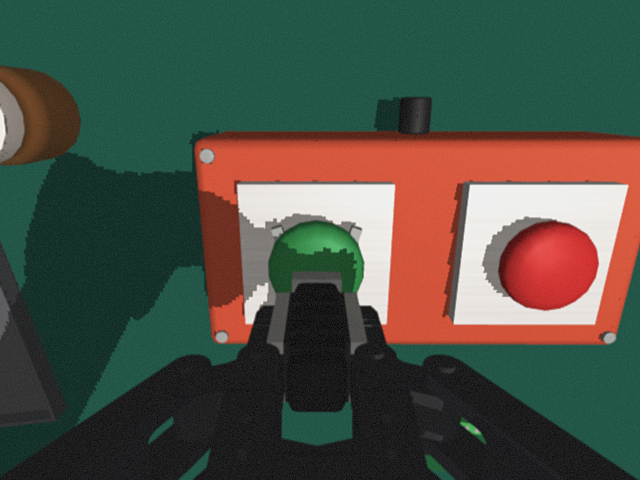

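View pics/c7.png

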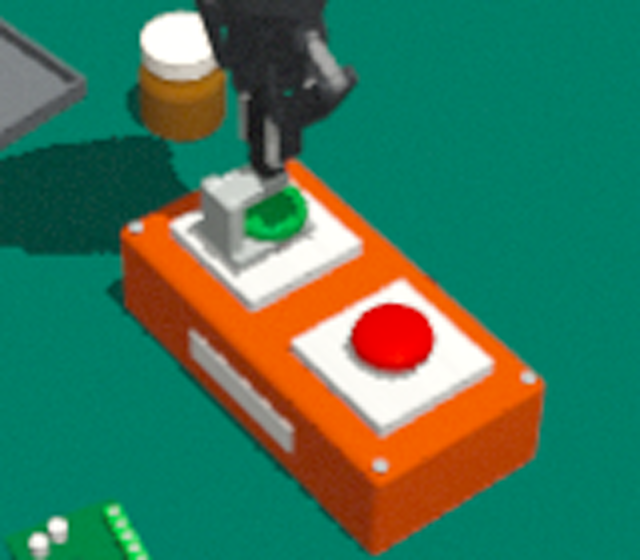

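The pop succeeded: the cap sits about 6.5 mm higher on the fork, with its post still partly inside it. I'll relieve the x push, then lift straight up slowly.

>>> move_arm --commands '[[[-0.05,0,0.0,0,-0.03,0,1],[-0.05,0,0.04,0,-0.03,0,1],[-0.05,0,0.12,0,-0.03,0,1],[-0.05,0,0.22,0,-0.03,0,1],[-0.05,0,0.34,0,-0.03,0,1],[-0.05,0,0.48,0,-0.03,0,1],[-0.05,0,0.64,0,-0.03,0,1],[-0.05,0,0.82,0,-0.03,0,1],[-0.05,0,1.0,0,-0.03,0,1],[-0.05,0,1.2,0,-0.03,0,1],[-0.05,0,1.3,0,-0.03,0,1],[-0.05,0,1.3,0,-0.03,0,1]]]'

```text
t: 14.5
tool_pos: [0.6049, 0.068, 0.184]
tool_rot: [-161.9, 89.5, 24.2]
force: [-0.0, -0.5, -2.2]
grip_width: 0.202
```

```bash
python3 st.py; python3 -c "
from h import *
snap('wrist','w8');snap('side','s8');snap('top','t8')
im=cv2.imread('pics/s8.png');cv2.imwrite('pics/c8.png',cv2.resize(im[120:260,260:420],None,fx=4,fy=4,interpolation=cv2.INTER_CUBIC))
im,d,p=load('t8.npz');P=pts(d,p);X,Y,Z=np.moveaxis(P,-1,0);mx,mn=im.max(-1),im.min(-1)
m=(d>0)&(mx-mn<25)&(Z<.03)&(X>.35)&(X<.64)&(Y>.25)&(Y<.52)&(mx<150)
m=cv2.morphologyEx(m.astype(np.uint8),cv2.MORPH_OPEN,np.ones((5,5)))
n,l,st,c=cv2.connectedComponentsWithStats(m);k=1+st[1:,4].argmax();q=P[l==k];r=cv2.minAreaRect((q[:,:2]*1000).astype(np.float32));print(r,np.median(q[:,2]))
b=cv2.boxPoints(r);print(b)
"
```

```text
t 14.5 tcp [604.9   67.99 183.97] F [-0.   -0.48 -2.19] along 1.23 lat -0.28 yaw 6.06 xdir [ 0.0076  0.0034 -1.    ] M [-0.03 -0.01  0.09]
tcp [0.6049 0.068  0.184 ] yyaw -83.94 xdir [ 0.0076  0.0034 -1.    ] F [-0.   -0.48 -2.19] t 14.5 g 0.202 q [-40.  30.  42. 103. -24.  56. -73.]
tcp [0.6046 0.068  0.1835] yyaw -83.94 xdir [ 0.0069  0.0033 -1.    ] F [-0.59  0.57 -1.22] t 14.55 g 0.201 q [-40.  30.  42. 103. -24.  56. -73.]
tcp [0.6044 0.0681 0.1832] yyaw -83.94 xdir [ 0.0063  0.0032 -1.    ] F [-0.02  0.8  -2.54] t 14.6 g 0.203 q [-40.  30.  42. 103. -24.  56. -73.]
((495.4305114746094, 371.318603515625), (201.26718139648438, 152.04339599609375), 13.84070873260498) 0.001854578543552643
[[379.5327  421.05908]
 [415.90506 273.4303 ]
 [611.3283  321.57812]
 [574.95593 469.2069 ]]
```

View pics/w8.png

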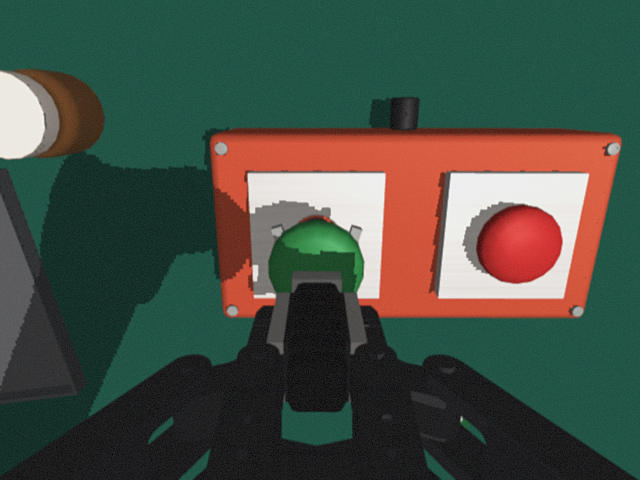

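View pics/c8.png

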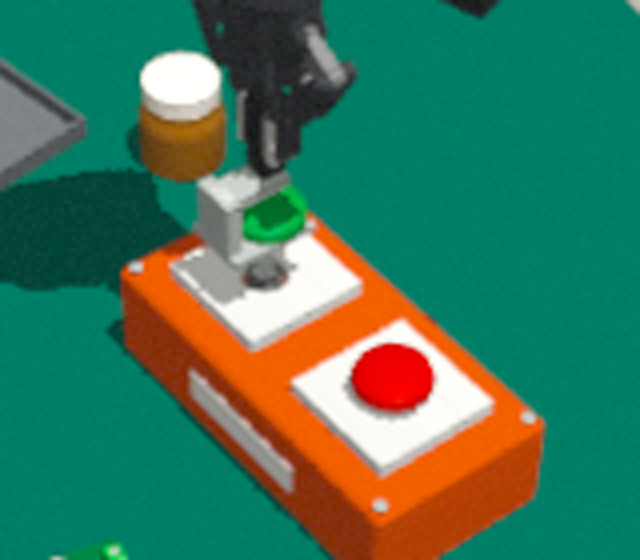

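Cap rides on the fork, and the bare post is visible below it. I'll carry it gently to the tray (centre about (0.495, 0.371), yaw 13.8°).

>>> move_arm --commands '[[[-0.02,0.05,0.1,0,0,0,1],[-0.08,0.2,0.25,0,0,0,1],[-0.17,0.5,0.4,0,0,0,1],[-0.3,0.95,0.5,0,0,0,1],[-0.45,1.5,0.5,0,0,0,1],[-0.6,2.1,0.5,0,0,0,1],[-0.76,2.7,0.5,0,0,0,1],[-0.92,3.3,0.5,0,0,0,1],[-1.08,3.9,0.5,0,0,0,1],[-1.24,4.5,0.5,0,0,0,1],[-1.4,5.0,0.5,0,0,0,1],[-1.5,5.4,0.5,0,0,0,1]]]'

```text
t: 15.65
tool_pos: [0.5656, 0.2059, 0.1953]
tool_rot: [-150.5, 89.6, 35.7]
force: [0.7, -0.1, -2.3]
grip_width: 0.202
```

>>> move_arm --commands '[[[-0.1,0.35,0,0,0,0,1],[-0.25,0.85,0,0,0,0,1],[-0.4,1.4,0,0,0,0,1],[-0.56,2.0,0,0,0,0,1],[-0.72,2.6,0,0,0,0,1],[-0.88,3.2,0,0,0,0,1],[-1.04,3.8,0,0,0,0,1],[-1.2,4.4,0,0,0,0,1],[-1.35,4.9,0,0,0,0,1],[-1.48,5.3,0,0,0,0,1],[-1.55,5.6,0,0,0,0,1],[-1.6,5.8,0,0,0,0,1]]]'

```text
t: 16.65
tool_pos: [0.5252, 0.3521, 0.1952]
tool_rot: [-150.4, 89.6, 35.8]
force: [0.0, 0.9, -2.3]
grip_width: 0.2
```

```bash
python3 -c "
from h import *
snap('wrist','w9')"
```

```text
tcp [0.5252 0.3521 0.1952] yyaw -83.73 xdir [ 0.0052  0.0037 -1.    ] F [ 0.01  0.87 -2.33] t 16.65 g 0.2 q [ -66.   31.   40.   99.  -23.   58. -101.]
```

View pics/w9.png

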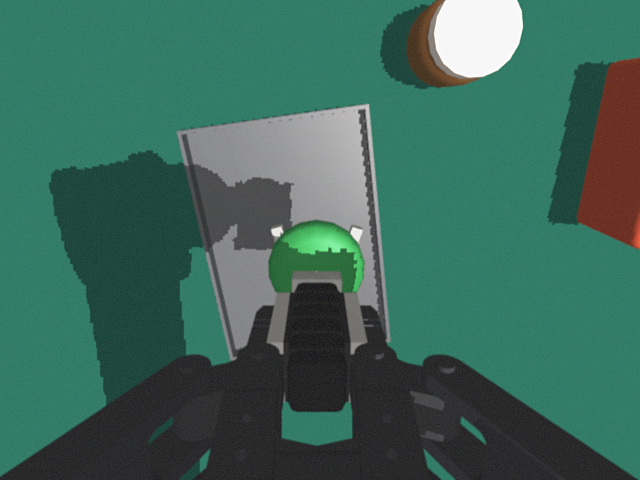

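```bash
python3 -c "
from h import *
im,d,p=load('w9.npz');P=pts(d,p);X,Y,Z=np.moveaxis(P,-1,0);mx,mn=im.max(-1),im.min(-1)
for u,v in [(181,134),(367,107),(275,120),(386,330),(230,355),(300,140),(340,180)]: print(u,v,P[v,u].round(4),im[v,u])
"
```

```text
181 134 [0.5701 0.4642 0.0157] [120 123 125]
367 107 [0.606  0.3229 0.0167] [198 196 194]
275 120 [0.5887 0.3921 0.0151] [156 156 159]
386 330 [0.4166 0.2772 0.0169] [116 118 121]
230 355 [0.3738 0.417  0.0163] [131 135 138]
300 140 [0.5748 0.3717 0.0042] [160 162 163]
340 180 [0.5459 0.3353 0.0037] [170 171 172]
```

>>> move_arm --commands '[[[-0.05,0.1,-0.1,0,0.02,0,1],[-0.15,0.3,-0.35,0,0.04,0,1],[-0.3,0.5,-0.7,0,0.06,0,1],[-0.4,0.7,-1.2,-0.02,0.06,0,1],[-0.48,0.82,-1.7,-0.04,0.06,0,1],[-0.5,0.84,-2.2,-0.04,0.06,0,1],[-0.5,0.84,-2.7,-0.04,0.06,0,1],[-0.5,0.84,-3.2,-0.04,0.06,0,1],[-0.5,0.84,-3.6,-0.04,0.06,0,1],[-0.5,0.84,-3.9,-0.04,0.06,0,1],[-0.5,0.84,-4.1,-0.04,0.06,0,1],[-0.5,0.84,-4.2,-0.04,0.06,0,1]]]'

```text
t: 17.7
tool_pos: [0.5125, 0.3734, 0.0893]
tool_rot: [-10.2, 90.0, 176.1]
force: [-0.7, 0.1, -2.2]
grip_width: 0.203
```

```bash
python3 st.py
```

```text
t 17.7 tcp [512.5  373.36  89.32] F [-0.73  0.09 -2.2 ] along -58.09 lat 313.21 yaw 6.28 xdir [-7.e-04  0.e+00 -1.e+00] M [-0.01 -0.04  0.03]
```

>>> move_arm --commands '[[[0,0,-0.15,0,0,0,1],[0,0,-0.3,0,0,0,1],[0,0,-0.45,0,0,0,1],[0,0,-0.58,0,0,0,1],[0,0,-0.68,0,0,0,1],[0,0,-0.76,0,0,0,1],[0,0,-0.82,0,0,0,1],[0,0,-0.85,0,0,0,1],[0,0,-0.85,0,0,0,1]]]'

```text
t: 18.45
tool_pos: [0.5125, 0.3734, 0.068]
tool_rot: [-5.0, 90.0, -178.7]
force: [-0.1, -0.1, -3.0]
grip_width: 0.201
```

```bash
python3 st.py
```

```text
t 18.45 tcp [512.49 373.36  67.98] F [-0.11 -0.14 -3.02] along -58.1 lat 313.21 yaw 6.28 xdir [-7.e-04 -0.e+00 -1.e+00] M [ 0.02 -0.04  0.  ]
```

>>> move_arm --commands '[[[0,0,-0.02,0,0,0,1],[0,0,-0.045,0,0,0,1],[0,0,-0.07,0,0,0,1],[0,0,-0.095,0,0,0,1],[0,0,-0.12,0,0,0,1],[0,0,-0.14,0,0,0,1],[0,0,-0.145,0,0,0,1],[0,0,-0.145,0,0,0,1]]]'

```text
t: 19.12
tool_pos: [0.5125, 0.3734, 0.0643]
tool_rot: [-3.2, 90.0, -176.9]
force: [-0.3, 0.1, -2.1]
grip_width: 0.205
```

```bash
python3 st.py; python3 -c "
from h import *
snap('wrist','w10');snap('side','s10')
im=cv2.imread('pics/s10.png');cv2.imwrite('pics/c10.png',cv2.resize(im[80:220,160:320],None,fx=4,fy=4,interpolation=cv2.INTER_CUBIC))"
```

```text
t 19.12 tcp [512.48 373.37  64.32] F [-0.32  0.09 -2.07] along -58.1 lat 313.22 yaw 6.29 xdir [-7.e-04 -0.e+00 -1.e+00] M [-0.02 -0.01 -0.02]
tcp [0.5125 0.3734 0.0643] yyaw -83.71 xdir [-7.e-04 -0.e+00 -1.e+00] F [-0.32  0.09 -2.07] t 19.1167 g 0.205 q [-63.  41.  34. 102. -30.  47. -98.]
tcp [0.5125 0.3733 0.0644] yyaw -83.72 xdir [-7.e-04  0.e+00 -1.e+00] F [-0.34  0.08 -2.2 ] t 19.1667 g 0.206 q [-63.  41.  34. 102. -30.  47. -98.]
```

View pics/c10.png

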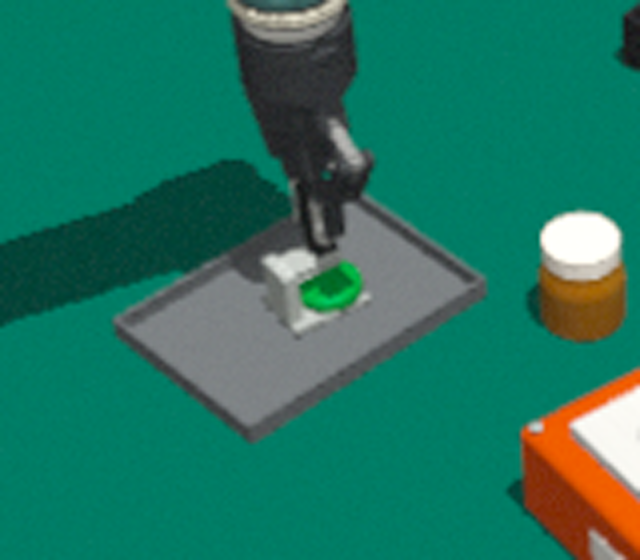

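View pics/w10.png

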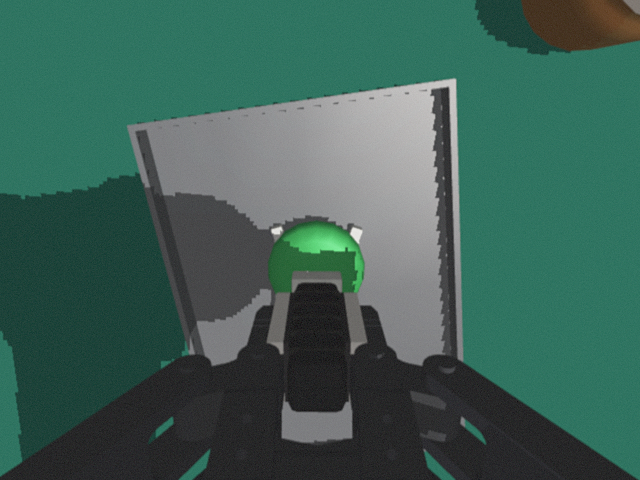

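```bash
python3 -c "
from h import *
im,d,p=load('w10.npz');P=pts(d,p);X,Y,Z=np.moveaxis(P,-1,0);r,g,b=np.moveaxis(im,-1,0)
m=(d>0)&(g>r+40)&(g>b+25)&(Z>.012)&(Z<.04)&(abs(Y-.373)<.04)
print(m.sum(),np.percentile(Z[m],[1,50,99]).round(4),X[m].max(),Y[m].min(),Y[m].max()); f=(d>0)&(r>140)&(abs(r-b)<20)&(Z<.008)&(Y>.34)&(Y<.41)&(X>.52);print('floor',np.median(Z[f]))
for u,v in [(277,231),(356,232),(276,233),(357,235)]: print(P[v,u].round(4))
im=cv2.imread('pics/w10.png');cv2.imwrite('pics/c11.png',cv2.resize(im[200:300,250:390],None,fx=5,fy=5,interpolation=cv2.INTER_CUBIC))
"
```

```text
4575 [0.0151 0.0229 0.0254] 0.5357985702541832 0.3492700431826082 0.3977825881087038
floor 0.0033093600967528947
[0.5269 0.3955 0.0102]
[0.5308 0.3551 0.0103]
[0.5258 0.396  0.0103]
[0.5294 0.3544 0.0106]
```

Cap sits on the tray floor (dome top ≈ 24.5 mm, as it should), with the fork 1.2 mm off the floor. I'll draw the puller back level.

>>> move_arm --commands '[[[-0.06,-0.007,0,0,0,0,1],[-0.16,-0.018,0,0,0,0,1],[-0.3,-0.033,0,0,0,0,1],[-0.5,-0.055,0,0,0,0,1],[-0.72,-0.08,0,0,0,0,1],[-0.96,-0.105,0,0,0,0,1],[-1.2,-0.13,0,0,0,0,1],[-1.45,-0.16,0,0,0,0,1],[-1.7,-0.187,0,0,0,0,1],[-1.95,-0.215,0,0,0,0,1],[-2.2,-0.24,0,0,0,0,1],[-2.2,-0.24,0,0,0,0,1]]]'

```text
t: 20.22
tool_pos: [0.4557, 0.3675, 0.0642]
tool_rot: [-1.9, 89.9, -175.6]
force: [-0.4, 0.3, -3.1]
grip_width: 0.201
```

```bash
python3 st.py; python3 -c "
from h import *
snap('wrist','w12')"
```

```text
t 20.22 tcp [455.73 367.46  64.2 ] F [-0.35  0.3  -3.08] along -115.17 lat 313.39 yaw 6.34 xdir [-2.3e-03 -2.0e-04 -1.0e+00] M [ 0.01  0.03 -0.02]
tcp [0.4557 0.3675 0.0642] yyaw -83.66 xdir [-2.3e-03 -2.0e-04 -1.0e+00] F [-0.35  0.3  -3.08] t 20.2167 g 0.201 q [ -68.   37.   34.  109.  -30.   43. -100.]
```

View pics/w12.png

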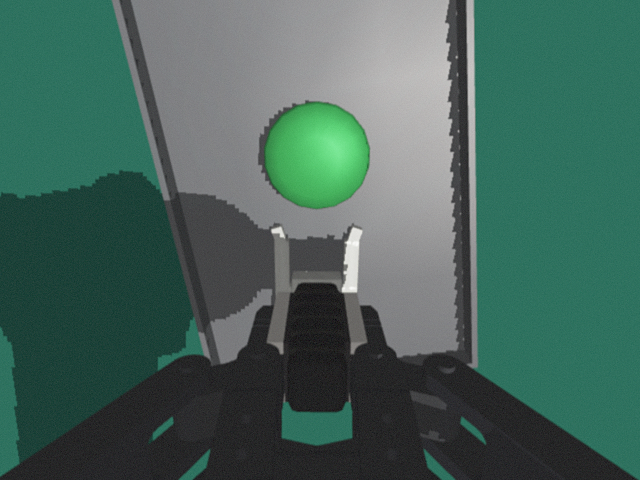

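Cap stands upright in the tray at (317,155), and the fork tips (row 227) are clear of it. I'll lift the puller and return it to the mat.

>>> move_arm --commands '[[[0,0,0.3,0,0,0,1],[0,0,1.0,0,0,0,1],[0,0,2.0,0,0,0,1],[0,0,3.2,0,0,0,1],[0,0,4.6,0,0,0,1],[0,-0.6,5.8,0,0,0,1],[0.1,-1.6,6.8,0,0,0,1],[0.2,-2.8,7.2,0,0,0,1],[0.3,-4.2,7.4,0,0,0,1],[0.4,-5.7,7.4,0,0,0,1],[0.6,-7.1,7.4,0,0,0,1],[0.7,-8.4,7.4,0,0,0,1]]]'

```text
t: 21.27
tool_pos: [0.4747, 0.155, 0.2503]
tool_rot: [-105.3, 89.9, 81.0]
force: [0.6, 0.7, -1.8]
grip_width: 0.2
```

>>> move_arm --commands '[[[0.1,-1.3,0,0,0,0,1],[0.2,-2.7,0,0,0,0,1],[0.3,-4.1,0,0,0,0,1],[0.5,-5.5,0,0,0,0,1],[0.6,-6.9,0,0,0,0,1],[0.8,-8.3,0,0,0,0,1],[0.9,-9.7,0,0,0,0,1],[1.1,-11.1,0,0,0,0,1],[1.2,-12.5,0,0,0,0,1],[1.3,-13.9,0,0,0,0,1],[1.4,-15.2,0,0,0,0,1],[1.5,-16.4,0,0,0,0,1]]]'

```text
t: 22.27
tool_pos: [0.5119, -0.2578, 0.2511]
tool_rot: [-155.5, 89.9, 30.6]
force: [0.1, -0.3, -1.7]
grip_width: 0.201
```

```bash
python3 st.py
```

```text
t 22.27 tcp [ 511.9  -257.76  251.08] F [ 0.07 -0.26 -1.73] along -125.97 lat -314.25 yaw 6.13 xdir [ 1.e-03  6.e-04 -1.e+00] M [ 0.01 -0.05  0.02]
```

>>> move_arm --commands '[[[0.05,-0.9,0,0,0,0,1],[0.1,-1.8,0,0,0,0,1],[0.15,-2.6,-0.3,0,0,0,1],[0.16,-3.2,-1.0,0,0,0,1],[0.16,-3.4,-1.9,0,0,0,1],[0.16,-3.4,-2.9,0,0,0,1],[0.16,-3.4,-3.9,0,0,0,1],[0.16,-3.4,-4.8,0,0,0,1],[0.16,-3.4,-5.6,0,0,0,1],[0.16,-3.4,-6.2,0,0,0,1],[0.16,-3.4,-6.4,0,0,0,1],[0.16,-3.4,-6.4,0,0,0,1]]]'

```text
t: 23.27
tool_pos: [0.5154, -0.3427, 0.0903]
tool_rot: [-68.2, 89.9, 117.9]
force: [-0.3, -0.2, -1.5]
grip_width: 0.201
```

```bash
python3 st.py; python3 -c "
from h import *
snap('wrist','w13')"
```

```text
t 23.27 tcp [ 515.43 -342.67   90.3 ] F [-0.33 -0.21 -1.51] along -131.52 lat -399.05 yaw 6.12 xdir [-6.0e-04  1.2e-03 -1.0e+00] M [ 0.03 -0.05 -0.01]
tcp [ 0.5154 -0.3427  0.0903] yyaw -83.88 xdir [-6.0e-04  1.2e-03 -1.0e+00] F [-0.33 -0.21 -1.51] t 23.2667 g 0.201 q [ -1.  40.  44. 104. -35.  50. -24.]
```

View pics/w13.png

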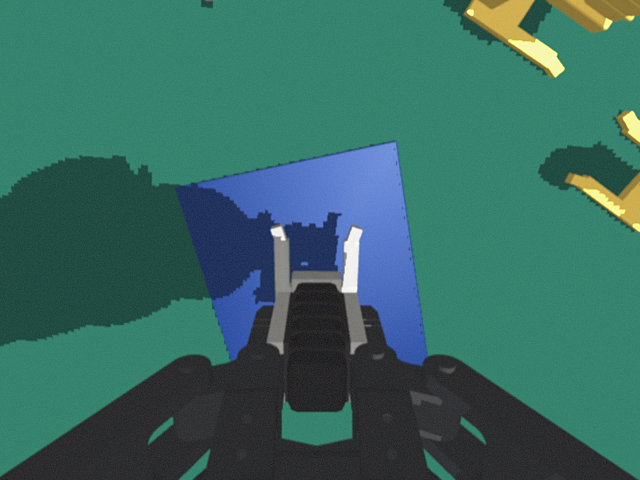

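Puller is over the mat. Lowering to touch (TCP z ≈ 0.063).

>>> move_arm --commands '[[[0,0,-0.2,0,0,0,1],[0,0,-0.4,0,0,0,1],[0,0,-0.6,0,0,0,1],[0,0,-0.75,0,0,0,1],[0,0,-0.87,0,0,0,1],[0,0,-0.96,0,0,0,1],[0,0,-1.02,0,0,0,1],[0,0,-1.05,0,0,0,1],[0,0,-1.07,0,0,0,1],[0,0,-1.07,0,0,0,1]]]'

```text
t: 24.15
tool_pos: [0.516, -0.3432, 0.0647]
tool_rot: [179.9, 89.9, 6.1]
force: [0.1, -0.6, -2.5]
grip_width: 0.204
```

```bash
python3 st.py
```

```text
t 24.15 tcp [ 516.04 -343.23   64.68] F [ 0.11 -0.58 -2.45] along -130.97 lat -399.67 yaw 6.12 xdir [ 1.1e-03  1.0e-04 -1.0e+00] M [ 0.03 -0.04 -0.  ]
```

>>> move_arm --commands '[[[0,0,-0.02,0,0,0,1],[0,0,-0.04,0,0,0,1],[0,0,-0.06,0,0,0,1],[0,0,-0.07,0,0,0,1],[0,0,-0.07,0,0,0,1]]]'

```text
t: 24.57
tool_pos: [0.5162, -0.3432, 0.0632]
tool_rot: [-179.6, 89.9, 6.5]
force: [0.0, 0.3, -0.6]
grip_width: 0.202
```

```bash
python3 st.py
```

```text
t 24.57 tcp [ 516.16 -343.25   63.15] F [ 0.02  0.29 -0.59] along -130.85 lat -399.7 yaw 6.12 xdir [ 1.3e-03  2.0e-04 -1.0e+00] M [0.11 0.03 0.  ]
```

Standing on the mat (Fz -2.4 → -0.6 N). Release.

>>> move_arm --commands '[[[0,0,0,0,0,0,0.7],[0,0,0,0,0,0,0.6],[0,0,0,0,0,0,0.4],[0,0,0,0,0,0,0.2],[0,0,0,0,0,0,0],[0,0,0,0,0,0,0],[0,0,0,0,0,0,0],[0,0,0,0,0,0,0],[0,0,0,0,0,0,0]]]'

```text
t: 25.32
tool_pos: [0.5161, -0.3432, 0.0631]
tool_rot: [-177.0, 89.9, 9.1]
force: [-0.4, -0.5, -0.3]
grip_width: 1.003
```

>>> move_arm --commands '[[[0,0,0.4,0,0,0,0],[0,0,1.2,0,0,0,0],[0,0,2.2,0,0,0,0],[0,0,3.4,0,0,0,0],[0,0,4.6,0,0,0,0],[0,0,5.8,0,0,0,0],[0,0,6.8,0,0,0,0],[0,0,7.2,0,0,0,0],[0,0,7.2,0,0,0,0]]]'

```text
t: 26.07
tool_pos: [0.5171, -0.3443, 0.2462]
tool_rot: [157.5, 89.6, -16.3]
force: [0.9, 0.2, -0.6]
grip_width: 1.001
```

```bash
python3 -c "
from h import *
snap('wrist','w14');snap('side','s14');snap('top','t14')
a=cv2.imread('pics/side0.png');b=cv2.imread('pics/s14.png')
cv2.imwrite('pics/c14.png',cv2.resize(b[100:440,160:520],None,fx=1.75,fy=1.75,interpolation=cv2.INTER_CUBIC))"; python3 fitp.py w14.npz
```

```text
tcp [ 0.5171 -0.3443  0.2462] yyaw -83.88 xdir [ 0.0062 -0.0018 -1.    ] F [ 0.86  0.24 -0.57] t 26.0667 g 1.001 q [ -6.  30.  52.  98. -26.  65. -31.]
tcp [ 0.5164 -0.3434  0.244 ] yyaw -83.87 xdir [ 3.3e-03 -2.0e-04 -1.0e+00] F [-0.6  -0.13 -0.79] t 26.1167 g 1.003 q [ -6.  30.  52.  98. -26.  65. -31.]
tcp [ 0.5159 -0.3427  0.2426] yyaw -83.87 xdir [ 9.e-04  1.e-03 -1.e+00] F [ 0.23  0.38 -0.6 ] t 26.1667 g 1.001 q [ -6.  30.  52.  98. -26.  65. -31.]
mat z 0.003051608856756316
stemtop 575 z 0.1068 c [ 515.4 -343. ] [17.2 17.9] 5.84
cross 434 z 0.0472 c [ 499.6 -344.2] [48.  28.9] 6.52
fork 973 z 0.0087 c [ 505.8 -343.4] [59.9 46.5] 4.78
```

View pics/c14.png

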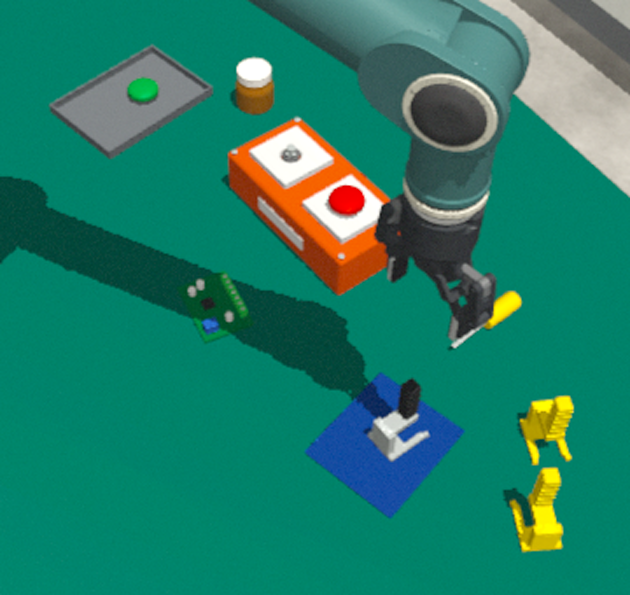

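View pics/t14.png

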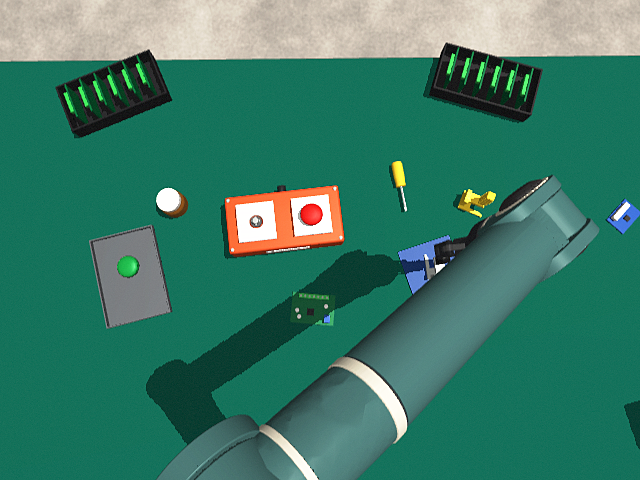

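View pics/w14.png

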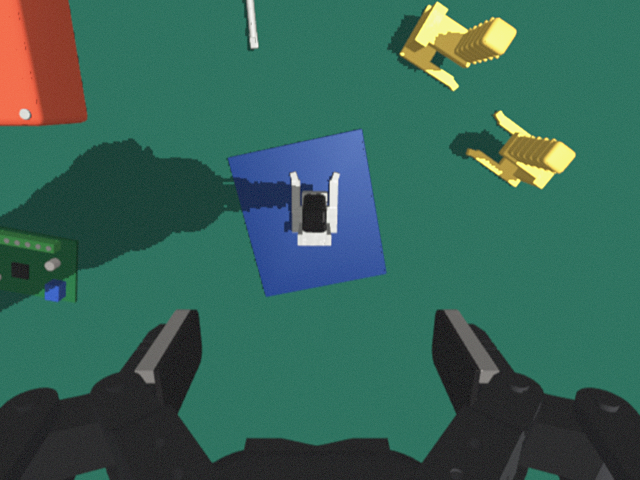

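The puller stands upright on the mat at (315,210) in the wrist view, fork level (heights 8.7 and 106.8 mm). The green cap sits dome-up in the tray at top (128,266), and the bare post shows at (256,221). Board, jar and driver are where they were.

```bash
python3 -c "
from bench import ticket
print(ticket.sign_off())"
```

```text
the job is handed in; nothing more can be done
None
```

The cap is off and standing right way up in the grey tray, the puller is back upright on the blue mat, and I handed the job in at about 26 s of the 72 s.

- **Pull:** I slid the fork home until it touched the neck lightly (about 2 N). I then pulled straight up in small steps. The highest pull I read was about 16 N, and at release it was about 12–13 N. The cap let go after roughly a second in the 12–17 N range, sooner than the 2–5 s you gave.
- **Pull speed:** In the last half second the tool rose faster than the 1.5 mm/s limit. I took that as the arm springing back, and I only read the force between short moves, so a brief higher peak could have been missed. No damage is visible in the pictures.
- **Side push:** Just after release the puller pushed the cap sideways against its post with up to 3.6 N. I backed off before lifting it clear.
- **Last checks:**
  - The dome top measured about 24.5 mm before I drew the fork out, which matches the cap standing on its neck on the tray floor. The last pictures show it still dome-up, with the puller clear.
  - The puller's fork is level on the mat, and the gripper is open and touching nothing.
  - By eye, the board, jar and screwdriver have not moved.
  - I saw no push on either button, but I had no direct reading of them.

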